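# Put the washed food chopper back together and snap its lid on

### The job

Put the washed food chopper back together: lift its blade off the worktop and lower it, without letting it drop, over the spindle in the clear bowl until it stands on the bottom; then take the lid from its sloping wire rest, set it level on the bowl with its two red clip arms over the two red ledges of the rim, and press it straight down until it is fully home and both clips have snapped under their ledges. Let go of everything, and leave the jars, mill, bottle, mug and timer standing where they are.

Things in the scene. Friction and masses are not known exactly. Their poses are not given: they have to be found in the camera images.
- chopper: Food chopper, fixed on a suction foot: round red motor base (144 mm diameter, 40 tall) under a clear bowl with a level rim 131 above the worktop. Origin: centre of its underside; z up; -x points to the bowl's red side handle (reaching 100 mm from the axis, below the rim) and the dial; y runs through the two red rim ledges.
- bowl_rim (a point): Centre of the bowl's mouth, 131 mm above the chopper's origin; rim 122 mm outside, about 110 inside diameter. At the chopper's +y and -y the rim carries a red ledge: 34 long along x, outer edge 67 from the axis, 5 thick, top flush with the rim, free below. (Wall cabinets hang over the back of the worktop, from x = 0.55 m on, 0.45 m above it.)
- bowl_boss (a point): Middle of the flat top of the white boss (36 mm diameter) on the bowl's bottom, 50 above the chopper's origin. From here a steel spindle, 11 diameter, rises 38 with a conical tip. The blade's origin belongs here.
- blade: Loose chopper blade, about 0.12 kg, standing on the worktop: round red upright hub, 26 mm diameter, 68 tall, foot flange about 34; two thin steel blades reach 48 from the axis, below 28 high; above that the hub is bare. From below a bore 16 wide, 46 deep takes the spindle, at any turn. Origin: centre of its underside, z up the hub. Home, its top is 13 below the rim.
- lid: Loose lid, about 0.22 kg. Origin: centre of the face that lies on the rim; z out of its top, y through its two red clip arms. Clear plate 124 mm diameter, 6 thick; plug below, 100 to 105 diameter, 10 deep. It starts on the lid rest, tilted 35 degrees, top towards the stand's low front. Home, its origin is at bowl_rim (up to 1.5 play upwards), its y along the chopper's y, either way round.
- lid_grip (a point): Middle of the top face of the red grip bar on the lid, 42 mm along the lid's z from its origin. The bar is 64 long along the lid's x, 30 wide along y with flat parallel sides, 36 high above the plate. Pressing the lid home takes about 7 to 12 N in all.
- clip_left (a joint): Clip arm on the lid's +y side, 22 mm wide, 63 to 75 from the axis, hanging to 26 below the lid's origin; its hook catches 6.5 below the origin and has a sloping lead-in under it. Angle in rad: 0 = at rest (sprung to it), up to 0.7 outwards; about 0.3 while it rides over the ledge, then back to 0.
- clip_right (a joint): Clip arm on the lid's -y side: the same, mirrored.
- lid_rest: Fixed chrome wire stand for the lid, about 150 mm long, 63 wide, 115 high at the back. Origin: on the worktop under the lid's middle; z up; x points to its high back (leftish as the robot sees it): it slopes up 35 degrees towards +x. Two rails 56 apart carry the lid's plug; their upturned low ends stop the plate's edge.
- jar_red: Bystander, loose: herb jar with red contents and a wooden lid, 47 diameter, 87 tall. Origin: centre of its underside, z up.
- jar_green: Bystander, loose: herb jar with green contents and a wooden lid, 47 diameter, 87 tall. Origin: centre of its underside, z up.
- mill: Bystander, loose: turned wooden pepper mill, 58 diameter, 170 tall. Origin: centre of its underside, z up.
- bottle: Bystander, loose: white bottle-shaped vessel, 82 diameter, 210 tall. Origin: centre of its underside, z up.
- mug: Bystander, loose: light blue mug, 84 diameter, 96 tall, handle on one side (117 with it). Origin: on its underside, in the middle of mug and handle together; z up.
- timer: Bystander, loose: red and white kitchen timer, 66 diameter, 60 tall. Origin: centre of its underside, z up.

How it is judged:
On the way:
1. the blade stands on the bowl's bottom, over the spindle, let go, while the lid is still off the bowl (z of blade in the frame of bowl_boss between -0.004 and 0.004 m and horizontal distance between blade and chopper below 0.006 m and angle between blade's own z axis and vertical below 0.08 rad and contact force between the fingers and blade below 0.1 N and horizontal distance between lid and chopper above 0.12 m), for 0.2 s.
At the end, for the whole second after the job is handed in: Blade upright over the spindle on the bowl's bottom (within 6 mm sideways, 4 mm in height); lid level on the rim, home within 3 mm, centred within 6 mm, its clips over the ledges (turn within 0.17 rad) and both sprung back under them (below 0.1 rad), at rest (z of blade in the frame of bowl_boss between -0.004 and 0.004 m and horizontal distance between each of blade, lid and chopper below 0.006 m and angle between blade's own z axis and vertical below 0.08 rad and z of lid in the frame of bowl_rim between -0.003 and 0.003 m and angle between lid's own z axis and vertical below 0.05 rad and angle between the y axis of lid and the y axis of chopper, either way round below 0.17 rad and value of joint each of clip_left, clip_right below 0.1 rad and linear speed of lid below 0.02 m/s); the robot touches nothing.
It fails at once if the blade is dropped over the bowl (falls faster than 0.7 m/s with no hold on it) (linear speed of blade above 0.7 m/s and contact force between the fingers and blade below 0.1 N and horizontal distance between blade and chopper below 0.06 m).
It fails at once if a bystander (jar, mill, bottle, mug, timer) is pushed more than 30 mm or tipped over (distance of any of jar_red, jar_green, mill, bottle, mug, timer from where it was at the start of the episode above 0.03 m or angle between any of jar_red, jar_green, mill, bottle, mug, timer's own z axis and vertical above 0.35 rad).
It also fails if it takes over 61 s, if anything falls off the work surface, if the arm or the gripper's body presses on something with over 40 N, if the wrist force passes 120 N, or if a joint passes its speed limit or range.

### The arm

A 6-joint arm with a two-finger parallel gripper is mounted at the origin on a cart in front of the work surface, level with it; the furniture and walls round the work are solid. World frame = base frame: x ahead of the robot, y to its left, z up, the work surface at z = 0. Lengths are in m, angles in rad, forces in N, time in s.
With the tool pointing down it reaches from about 0.325 to 0.85 m from the base axis. Payload 15.5 kg.
Tool frame: the origin (TCP) lies midway between the tips of the shut fingers; the grasp point (between the pads) lies 19 mm behind it; z points along the fingers, y is the line along which they close (so a half turn about z gives the same grasp; the last joint's range is limited). The gripper opens to 91 mm and grips with 3 to 60 N. Pads are 32 mm wide; open, the fingers measure 118 mm over their backs; the gripper's body (76 mm by 178 mm) begins 60 mm behind the grasp point.
Start: joints at [-1.308, 0.494, 1.345, -0, 1.302, -0.096], TCP at [0.219, -0.585, 0.214] pointing down, gripper open.
Joint ranges: [-2.91, 2.91], [-0.82, 2.16], [0.22, 2.67], [-1.22, 4.37], [0.12, 2.79], [-3.08, 3.08]. Speed limits (rad/s): [1.89, 1.89, 2.57, 3.01, 3.01, 3.01].

### API

Orientations are given as a 3x3 rotation matrix whose columns are the frame's x, y, z axes.
In Python, from workcell import manip gives the robot as it stands.
- The arm moves only by the tool carry_out, never from a script. Its argument "steps" is a list of rows, each an object of numbers: "x", "y", "z": the shift along the world's x, y, z scaled (see below); "twist": the turn about the world's z scaled (see below); "gripper": the opening in per cent of the stroke, from 0 (shut) to 100 (fully open). In form: [{"x": .., "y": .., "z": .., "twist": .., "gripper": ..}, ...]. A call has 1 to 10 rows; each row is the pose to reach, as a shift and turn from the pose commanded when the call began; what a row does not reach only later rows make up. The controller multiplies each number of a shift by 20 cm and each number of a turn by 45 degrees. A row lasts 1/8 s, in which the tool goes at most 62.5 mm and 10.7 degrees, less where a joint would pass 70% of its speed; a pose out of reach is approached as far as the arm can. A call with a number of a shift or a turn outside -1 to 1 is refused whole. A call with a gripper value outside its range is refused whole. The fingers move at their own pace and stop on an object; the grip force is fixed at half the most. Time passes only in rows, so rows that repeat a pose let the fingers close. It gives the time, the measured TCP pose, the force, the opening and the grip force at its end, in the units of the state.
- manip.get_obs(): the state, without advancing time (a new reading comes with each control period).
- manip.grab_frame(name): name is "scene" or "top" or "wrist"; returns a dict with "color" (400x640x3 uint8, red, green, blue), "range_z" (400x640 float32, m along the optical axis (not along the pixel's ray), 0 where there is no reading), "fx", "fy", "cx", "cy" (pixels), "pose" (4x4, takes a point from camera to world coordinates); the wrist camera has in their place "hand_eye" (4x4, takes a point from camera to tool coordinates, whose origin is the TCP and whose axes are the flange's). Camera axes: x right, y down, z forward; pixel columns grow to the right and rows downward; lengths in m; the calibration is good to about 2 mm. A picture is of the moment at which its call begins: read the wrist's pose just before it.
- manip.hand_in(): hands the job in; it is judged then, once.
The state is a dict: "clock": time; "q": joint angles; "joint_vel": joint speeds; "effort": joint torques, N m; "position": TCP position; "tcp_rot": TCP orientation; "contact_force": force on the tool from outside, world axes, zero at the start; "wrist_torque": the same for the moment, N m; "finger_gap": opening from 0.0 (shut) to 1.0 (fully open); "grasp_force": force on a finger pad.
Only numpy, scipy, OpenCV 4.12 (cv2) and the standard library are available. Lean on these libraries where they do the work, as an engineer would, in place of code of your own. Each camera call takes 0.05 s, during which the arm holds its last target. There are 200 camera calls.

## Working session

There is one attempt and no reset: what is moved stays moved. The work goes in short steps, Python scripts to look and compute and a tool call to move; the robot and the scene stay as the last step left them, time stands still between calls to the robot, and variables do not carry over. Pictures are saved under pics/ and viewed, at most 10 in all, crops included, and the job is handed in when it is done.

Besides the shell and the picture viewer there is one more tool, called after "Call:" as name(argument=value, ...), one argument or row to a line, values as JSON. carry_out: Moves the arm, as the interface text tells. Its arguments: {"type":"object","properties":{"steps":{"type":"array"}},"required":["steps"]}

```bash
mkdir -p pics
cat > h.py <<'E'
import numpy as np, cv2
from workcell import manip
def pts(f,T=None):
    T=f["pose"] if T is None else T
    v,u=np.mgrid[:400,:640]; z=f["range_z"]
    P=np.stack([(u-f["cx"])/f["fx"]*z,(v-f["cy"])/f["fy"]*z,z],-1)
    return P@T[:3,:3].T+T[:3,3]
def wristT(f,o):
    T=np.eye(4);T[:3,:3]=o["tcp_rot"];T[:3,3]=o["position"];return T@f["hand_eye"]
E
python3 - <<'E'
from h import *
o=manip.get_obs(); print(o)
for n in("scene","top"):
    f=manip.grab_frame(n); np.savez(n,**f); cv2.imwrite(f"pics/{n}0.png",f["color"][:,:,::-1]); print(n,f["fx"],f["pose"])
E
```

```text
{'clock': 0.0, 'q': array([-1.30751787e+00,  4.94179401e-01,  1.34613548e+00, -3.49783080e-07,
        1.30248904e+00, -9.55222689e-02]), 'joint_vel': array([ 0.00179797,  0.00108317,  0.00117452,  0.00029442, -0.00114278,
       -0.00153552]), 'effort': array([-4.39050724e-03, -8.78853536e+01, -3.81856978e+01,  7.05718389e-02,
        5.33771573e-02, -1.12966513e-04]), 'position': array([ 0.21936039, -0.58483489,  0.21333914]), 'tcp_rot': array([[ 9.36318609e-01,  3.51151480e-01, -3.15555767e-04],
       [ 3.51151603e-01, -9.36317886e-01,  1.16944502e-03],
       [ 1.15191842e-04, -1.20578105e-03, -9.99999266e-01]]), 'contact_force': array([-0.08645003,  0.31231355, -0.20463996]), 'wrist_torque': array([0.01758455, 0.03509197, 0.01584752]), 'grasp_force': 0.0, 'finger_gap': 1.001479033297106}
scene 434.4234741373327 [[-0.56515663 -0.41575704  0.71256163 -0.36598699]
 [-0.82492389  0.27440038 -0.49417103  0.54790166]
 [ 0.0099279  -0.86709314 -0.49804711  0.73098694]
 [ 0.          0.          0.          1.        ]]
top 414.67830951397104 [[ 0.02018273 -0.98648733  0.16258969  0.38877422]
 [-0.99974289 -0.02159406 -0.00691755 -0.05862896]
 [ 0.01033505 -0.16240827 -0.98666952  1.10977459]
 [ 0.          0.          0.          1.        ]]
```

View pics/scene0.png

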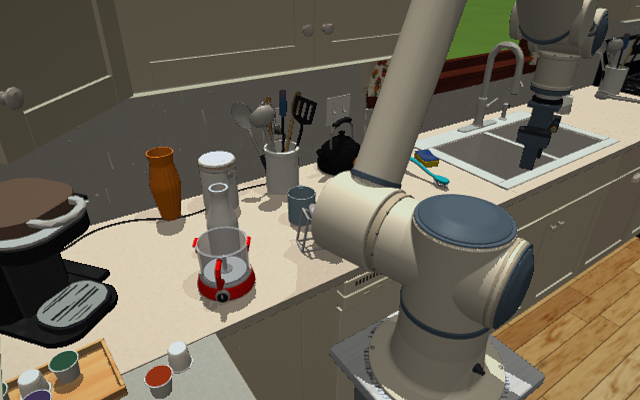

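View pics/top0.png

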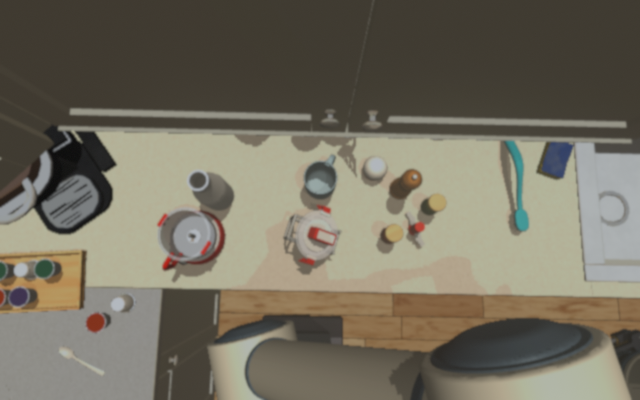

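The scene view shows the chopper at (226,265), with the lid rest hidden behind the arm. In the top view the bowl is at (192,237) with ledges at about (163,220) and (206,248), and its handle at (168,264). The lid is at (318,238), and the blade at (418,229) stands between the jars at (393,233) and (436,203), with the mill at (412,180).

```bash
python3 - <<'E'
from h import *
f=dict(np.load("top.npz"));P=pts(f)
hsv=cv2.cvtColor(f["color"],cv2.COLOR_RGB2HSV)
red=(((hsv[...,0]<7)|(hsv[...,0]>173))&(hsv[...,1]>150)&(hsv[...,2]>70)).astype(np.uint8)
n,l,s,c=cv2.connectedComponentsWithStats(red)
for i in range(1,n):
    if s[i,4]>8 and s[i,1]<300:
        p=P[l==i]; print("red",s[i],c[i].round(1),p.mean(0).round(3),p.min(0).round(3),p.max(0).round(3))
for nm,(u,v) in dict(jar1=(393,233),jar2=(436,203),mill=(412,178),timer=(374,167),mug=(320,180),bottle=(200,180),spindle=(193,237)).items():
    print(nm,P[v,u].round(3))
# regions by height
H=P[...,2]; ok=(f["range_z"]>0)&(P[...,0]>.25)&(P[...,0]<.75)
for lo,hi in((.06,.1),(.1,.2),(.045,.065)):
    n,l,s,c=cv2.connectedComponentsWithStats((ok&(H>lo)&(H<hi)).astype(np.uint8))
    for i in range(1,n):
        if s[i,4]>30 and 140<c[i][0]<480: p=P[l==i]; print(lo,s[i],p.mean(0).round(3),((p.min(0)+p.max(0))/2).round(3),p.max(0).round(3))
E
python3 - <<'E'
import cv2
a=cv2.imread('pics/top0.png')[150:290,140:460]
cv2.imwrite('pics/c1.png',cv2.resize(a,(800,350),interpolation=cv2.INTER_CUBIC))
E
```

```text
red [319 206  11   6  28] [324.9 208.5] [ 0.531 -0.077  0.088] [ 0.525 -0.087  0.078] [ 0.539 -0.062  0.096]
red [158 215   8  10  23] [161.7 219.4] [0.491 0.309 0.13 ] [0.48  0.302 0.126] [0.502 0.317 0.133]
red [215 220   9  35  77] [219.9 237.6] [0.457 0.19  0.042] [ 0.389 -0.059  0.017] [0.504 0.207 1.11 ]
red [415 223   9   8  60] [418.9 226.6] [ 0.493 -0.315  0.068] [ 0.484 -0.326  0.061] [ 0.503 -0.305  0.071]
red [309 228   9  11  67] [313.2 232.6] [ 0.468 -0.049  0.124] [ 0.455 -0.058  0.111] [ 0.48  -0.039  0.133]
red [202 243   8  11  27] [205.3 248.1] [0.426 0.202 0.131] [0.414 0.194 0.124] [0.438 0.209 0.134]
red [163 258   8  11  53] [166.5 263.2] [0.389 0.288 0.136] [ 0.378 -0.059  0.095] [0.401 0.302 1.11 ]
red [301 259  13   5  43] [307.4 260.9] [ 0.402 -0.037  0.088] [ 0.397 -0.05   0.076] [ 0.406 -0.021  0.096]
red [172 261   5   5  16] [173.6 262.8] [0.391 0.295 0.066] [0.385 0.291 0.062] [0.395 0.299 0.075]
red [  0 291   3  12  15] [  1.3 296.2] [0.3   0.719 0.049] [0.287 0.716 0.046] [0.313 0.726 0.051]
jar1 [ 0.474 -0.247  0.086]
jar2 [ 0.551 -0.354  0.088]
mi
[... 1930 characters left out ...]
5] [ 0.636 -0.063  0.055] [ 0.65  -0.026  0.065]
0.045 [393 177  19  19  96] [ 0.591 -0.268  0.055] [ 0.601 -0.278  0.055] [ 0.625 -0.255  0.065]
0.045 [211 185  20  24  54] [0.553 0.181 0.055] [0.561 0.191 0.055] [0.591 0.215 0.065]
0.045 [306 189  28   9  34] [ 0.573 -0.062  0.056] [ 0.576 -0.063  0.055] [ 0.586 -0.028  0.065]
0.045 [424 199  12  15  57] [ 0.545 -0.343  0.052] [ 0.549 -0.348  0.052] [ 0.567 -0.334  0.059]
0.045 [170 215  38  42 794] [0.461 0.269 0.049] [0.46  0.266 0.055] [0.512 0.309 0.065]
0.045 [320 221  22  38 169] [ 0.451 -0.096  0.058] [ 0.457 -0.093  0.056] [ 0.504 -0.067  0.065]
0.045 [203 222  15  35  58] [0.45  0.205 0.054] [0.452 0.212 0.055] [0.495 0.226 0.065]
```

View pics/c1.png

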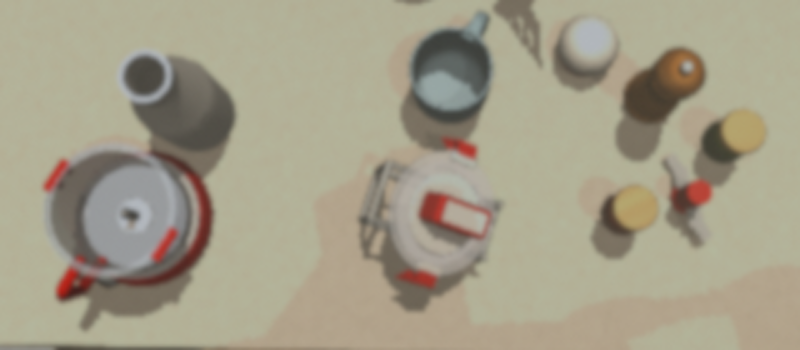

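Ledges give the chopper centre at about (0.459, 0.256), with its y axis at 59° (ledge spacing 125 mm, about 128 expected). The blade hub is near (0.493, -0.316), and the clips give the lid's y line at -17°. Both jar heights and the hub height fit. I'll use a closing line of 65° at the blade, which keeps clear of the mill and jars.

Call:
carry_out(
  steps=[
    {"x": 1,"y": 1,"z": 0,"twist": -1,"gripper": 50},
    {"x": 1,"y": 1,"z": 0,"twist": -1,"gripper": 50},
    {"x": 1,"y": 1,"z": 0,"twist": -1,"gripper": 50},
    {"x": 1,"y": 1,"z": 0,"twist": -1,"gripper": 50},
    {"x": 1,"y": 1,"z": 0,"twist": -1,"gripper": 50},
  ],
)

```text
clock: 0.72
position: [0.4205, -0.3836, 0.2137]
tcp_rot: [[0.909, -0.418, -0.0], [-0.418, -0.909, 0.0], [-0.0, -0.0, -1.0]]
contact_force: [-0.5, -1.4, -1.0]
finger_gap: 0.506
grasp_force: 0.0
```

Call:
carry_out(
  steps=[
    {"x": 0.3,"y": 0.33,"z": 0,"twist": 0,"gripper": 50},
    {"x": 0.3,"y": 0.33,"z": 0,"twist": 0,"gripper": 50},
    {"x": 0.3,"y": 0.33,"z": 0,"twist": 0,"gripper": 50},
  ],
)

```text
clock: 1.1
position: [0.4805, -0.3176, 0.2136]
tcp_rot: [[0.912, -0.411, -0.0], [-0.411, -0.912, 0.001], [-0.0, -0.0, -1.0]]
contact_force: [-0.3, -0.5, 0.4]
finger_gap: 0.497
grasp_force: 0.0
```

```bash
cat >> h.py <<'E'
def wrist(name=None):
    o=manip.get_obs(); f=manip.grab_frame("wrist"); 
    if name: cv2.imwrite(f"pics/{name}.png",f["color"][:,:,::-1])
    return o,f,pts(f,wristT(f,o))
def redmask(f):
    hsv=cv2.cvtColor(f["color"],cv2.COLOR_RGB2HSV)
    return (((hsv[...,0]<7)|(hsv[...,0]>173))&(hsv[...,1]>150)&(hsv[...,2]>70)&(f["range_z"]>0)).astype(np.uint8)
E
python3 - <<'E'
from h import *
o,f,P=wrist("w1"); print(o["clock"],o["position"],o["tcp_rot"][:,1],o["q"],o["finger_gap"]); print(f["hand_eye"])
n,l,s,c=cv2.connectedComponentsWithStats(redmask(f))
for i in range(1,n):
    if s[i,4]>30:
        p=P[l==i]; t=p[p[:,2]>p[:,2].max()-.006]; print(s[i],p.max(0),t.mean(0),len(t),(t.min(0)+t.max(0))/2, np.ptp(t,axis=0))
E
```

```text
1.1 [ 0.48045905 -0.31756024  0.21364211] [-4.11287316e-01 -9.11505684e-01 -3.62349805e-04] [-6.87844520e-01  4.24976138e-01  1.46941082e+00  2.34477428e-04
  1.24777178e+00  1.30674316e+00] 0.4974237856400392
[[-4.77127068e-04 -9.59879161e-01 -2.80413568e-01  7.93690846e-02]
 [ 9.99999867e-01 -5.12487368e-04  5.27754057e-05 -1.56829906e-03]
 [-1.94366424e-04 -2.80413506e-01  9.59879278e-01 -1.71814194e-01]
 [ 0.00000000e+00  0.00000000e+00  0.00000000e+00  1.00000000e+00]]
[304 154  22  33 446] [ 0.50609645 -0.30278691  0.0712738 ] [ 0.49367817 -0.31598802  0.06893471] 366 [ 0.49340886 -0.31597305  0.06831651] [0.02419107 0.02296168 0.00591459]
[ 91 224  25  20 379] [ 0.54549417 -0.0589173   0.29554452] [ 0.5450783  -0.26410109  0.29466144] 5 [ 0.54503531 -0.26421715  0.29477489] [0.00091773 0.0009341  0.00153928]
[130 331  21  11 136] [ 0.52301475 -0.03518355  0.32692243] [ 0.52239903 -0.28640407  0.32622066] 17 [ 0.52221692 -0.28612471  0.32625188] [0.00159566 0.00392488 0.0013411 ]
```

View pics/w1.png

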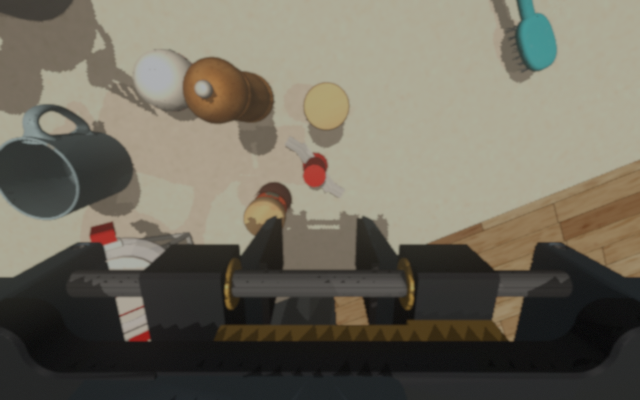

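The wrist view shows the hub at (315,170) between the jars at (265,205) and (327,105), with the mill at (215,90). The hub top measures (0.4935, -0.316, 0.069), as expected. Next I descend and grip.

Call:
carry_out(
  steps=[
    {"x": 0.065,"y": 0.008,"z": 0,"twist": 0,"gripper": 50},
    {"x": 0.065,"y": 0.008,"z": -0.25,"twist": 0,"gripper": 50},
    {"x": 0.065,"y": 0.008,"z": -0.5,"twist": 0,"gripper": 50},
    {"x": 0.065,"y": 0.008,"z": -0.75,"twist": 0,"gripper": 50},
    {"x": 0.065,"y": 0.008,"z": -0.885,"twist": 0,"gripper": 50},
    {"x": 0.065,"y": 0.008,"z": -0.885,"twist": 0,"gripper": 0},
    {"x": 0.065,"y": 0.008,"z": -0.885,"twist": 0,"gripper": 0},
    {"x": 0.065,"y": 0.008,"z": -0.885,"twist": 0,"gripper": 0},
    {"x": 0.065,"y": 0.008,"z": -0.885,"twist": 0,"gripper": 0},
  ],
)

```text
clock: 2.28
position: [0.493, -0.3181, 0.038]
tcp_rot: [[0.91, -0.414, 0.001], [-0.414, -0.91, -0.001], [0.002, 0.0, -1.0]]
contact_force: [-0.4, -0.3, 5.4]
finger_gap: 0.274
grasp_force: 30.0
```

Call:
carry_out(
  steps=[
    {"x": 0,"y": 0,"z": 0.3,"twist": 0,"gripper": 0},
    {"x": 0,"y": 0,"z": 0.6,"twist": 0,"gripper": 0},
    {"x": 0,"y": 0,"z": 1,"twist": 0,"gripper": 0},
    {"x": -0.2,"y": 0.2,"z": 1,"twist": 0,"gripper": 0},
    {"x": -0.3,"y": 0.5,"z": 1,"twist": 0.26,"gripper": 0},
    {"x": -0.3,"y": 0.75,"z": 1,"twist": 0.26,"gripper": 0},
    {"x": -0.3,"y": 1,"z": 1,"twist": 0.26,"gripper": 0},
  ],
)

```text
clock: 3.15
position: [0.432, -0.1161, 0.2376]
tcp_rot: [[0.975, -0.221, 0.001], [-0.221, -0.975, -0.0], [0.001, 0.0, -1.0]]
contact_force: [0.1, 0.3, -2.0]
finger_gap: 0.274
grasp_force: 30.0
```

Call:
carry_out(
  steps=[
    {"x": -0.1,"y": 0.3,"z": 0,"twist": 0,"gripper": 0},
    {"x": -0.3,"y": 0.6,"z": 0,"twist": 0,"gripper": 0},
    {"x": -0.3,"y": 0.9,"z": 0,"twist": 0,"gripper": 0},
    {"x": -0.3,"y": 1,"z": 0,"twist": 0,"gripper": 0},
  ],
)

```text
clock: 3.65
position: [0.3714, 0.0848, 0.2375]
tcp_rot: [[0.976, -0.218, 0.001], [-0.218, -0.976, 0.0], [0.001, -0.001, -1.0]]
contact_force: [0.6, -0.7, -0.8]
finger_gap: 0.277
grasp_force: 30.0
```

Call:
carry_out(
  steps=[
    {"x": 0,"y": 0.3,"z": 0,"twist": 0,"gripper": 0},
    {"x": 0,"y": 0.6,"z": 0,"twist": 0,"gripper": 0},
    {"x": 0,"y": 0.9,"z": 0,"twist": 0,"gripper": 0},
    {"x": 0,"y": 0.9,"z": 0,"twist": 0,"gripper": 0},
  ],
)

```text
clock: 4.15
position: [0.372, 0.2659, 0.2372]
tcp_rot: [[0.976, -0.216, 0.001], [-0.216, -0.976, 0.001], [0.001, -0.001, -1.0]]
contact_force: [0.5, 0.8, -1.0]
finger_gap: 0.28
grasp_force: 30.0
```

Run:
```python
from h import *
o,f,P=wrist("w2"); print(o["clock"],o["position"],o["tcp_rot"],o["finger_gap"],o["grasp_force"])
np.savez("w2",P=P,color=f["color"])
n,l,s,c=cv2.connectedComponentsWithStats(redmask(f))
for i in range(1,n):
    if s[i,4]>30:
        p=P[l==i]; print(s[i],c[i].round(),np.median(p,0).round(4),p.min(0).round(3),p.max(0).round(3))
```

```text
4.15 [0.37201434 0.26587492 0.23722638] [[ 9.76405956e-01 -2.15941200e-01  8.98801837e-04]
 [-2.15942160e-01 -9.76405468e-01  1.16025316e-03]
 [ 6.27048567e-04 -1.32696731e-03 -9.99998923e-01]] 0.2802816630020013 29.98518430358672
[620   0  20  34 543] [631.  18.] [ 0.4663 -0.0376  0.1125] [ 0.454 -0.043  0.107] [ 0.482 -0.032  0.119]
[235  61  15  38 252] [241.  79.] [0.4909 0.3108 0.1321] [0.475 0.301 0.13 ] [0.504 0.32  0.135]
[562  90  50  13 318] [589.  98.] [ 0.401  -0.0257  0.0852] [ 0.394 -0.048  0.068] [ 0.408 -0.012  0.097]
[366 108  17  35 232] [374. 125.] [0.4265 0.2041 0.1321] [0.412 0.195 0.13 ] [0.441 0.213 0.134]
[283 170  12  14 121] [288. 176.] [0.3955 0.2937 0.1219] [0.387 0.287 0.119] [0.402 0.3   0.124]
[ 296  203   47   67 2218] [319. 240.] [0.3802 0.265  0.257 ] [0.362 0.253 0.202] [0.388 0.283 0.27 ]
```

View pics/w2.png

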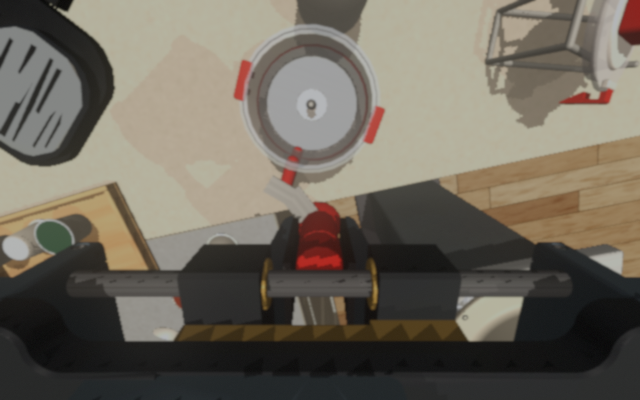

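The wrist view shows the bowl clearly: spindle at (311,104), ledges at (241,79) and (374,125), and the hub held upright at (319,220).

Run:
```python
from h import *
d=np.load("w2.npz");P=d["P"];c=d["color"]
print(P[98:112:2,304:320:2,2].round(3))
b=(P[96:112,300:324].reshape(-1,3)); b=b[b[:,2]>.065]; print("spindle",len(b),b.mean(0),b.max(0))
w=P[60:150,250:370].reshape(-1,3); 
ring=P[15:185,235:390].reshape(-1,3); r=ring[(ring[:,2]>.128)&(ring[:,2]<.135)]
r=r[abs(np.hypot(*(r[:,:2]-[.4587,.2565]).T)-.058)<.006]
A=np.c_[2*r[:,:2],np.ones(len(r))]; s=np.linalg.lstsq(A,(r[:,:2]**2).sum(1),rcond=None)[0]; print("rim",s[:2],np.sqrt(s[2]+s[0]**2+s[1]**2),len(r))
h=P[200:245,290:350].reshape(-1,3); t=h[(h[:,2]>.262)&(h[:,2]<.275)]
print("hub",t.mean(0),t.min(0),t.max(0),len(t))
```

```text
[[0.052 0.051 0.051 0.052 0.052 0.051 0.051 0.051]
 [0.05  0.052 0.083 0.084 0.082 0.053 0.051 0.051]
 [0.051 0.081 0.085 0.089 0.087 0.082 0.052 0.052]
 [0.052 0.083 0.089 0.091 0.089 0.085 0.051 0.052]
 [0.051 0.082 0.087 0.09  0.087 0.083 0.05  0.051]
 [0.051 0.052 0.083 0.086 0.082 0.08  0.051 0.051]
 [0.051 0.052 0.052 0.052 0.051 0.049 0.05  0.051]]
spindle 87 [0.45806798 0.25770535 0.08505848] [0.46350078 0.26274655 0.09093362]
rim [0.45802612 0.25753294] 0.05915741130201243 4023
hub [0.38612897 0.26260836 0.26665269] [0.37955012 0.2477571  0.26201552] [0.39170214 0.27908896 0.2743261 ] 193
```

Run:
```python
from h import *
d=np.load("w2.npz");P=d["P"]; f={"color":d["color"],"range_z":np.ones((400,640))}
n,l,s,c=cv2.connectedComponentsWithStats(redmask(f)); i=l[220,319]; p=P[l==i]
o=np.array([.37201,.26587]); R=np.array([[.9764,-.2159],[-.2159,-.9764]])
q=(p[:,:2]-o)@R
for a in np.arange(.2,.275,.006):
    m=(p[:,2]>=a)&(p[:,2]<a+.006)
    if m.sum()>5: print(a.round(3),m.sum(),"toolx",np.percentile(q[m,0],[2,50,98]).round(4),"tooly",np.percentile(q[m,1],[2,50,98]).round(4))
```

```text
0.2 81 toolx [-0.0061  0.012   0.0151] tooly [-0.004   0.0058  0.0126]
0.206 169 toolx [-0.0052  0.0089  0.0141] tooly [-0.0162  0.0056  0.0124]
0.212 65 toolx [0.0025 0.0104 0.0113] tooly [-0.0125  0.0013  0.0095]
0.218 97 toolx [0.0018 0.0099 0.0114] tooly [-0.014  -0.0029  0.0096]
0.224 115 toolx [0.0029 0.0096 0.0115] tooly [-0.0136 -0.0015  0.0096]
0.23 115 toolx [0.0041 0.0099 0.0115] tooly [-0.0131 -0.0015  0.0092]
0.236 132 toolx [0.0044 0.01   0.0115] tooly [-0.0127 -0.0021  0.0091]
0.242 138 toolx [0.0047 0.0098 0.0115] tooly [-0.0126 -0.0021  0.0083]
0.248 135 toolx [0.0063 0.0103 0.0115] tooly [-0.0117 -0.0021  0.0072]
0.254 123 toolx [0.0077 0.0105 0.0116] tooly [-0.0106 -0.0032  0.0054]
0.26 92 toolx [0.0004 0.0106 0.0115] tooly [-0.0113 -0.0021  0.0109]
0.266 956 toolx [-0.002   0.0039  0.0108] tooly [-0.0132 -0.0015  0.0097]
```

The hub is upright with its centre at (0.371, 0.268), and the spindle is at (0.458, 0.2577). I'll shift over it and lower in steps.

Call:
carry_out(
  steps=[
    {"x": 0.22,"y": -0.025,"z": 0,"twist": 0,"gripper": 0},
    {"x": 0.435,"y": -0.05,"z": 0,"twist": 0,"gripper": 0},
    {"x": 0.435,"y": -0.05,"z": -0.2,"twist": 0,"gripper": 0},
    {"x": 0.435,"y": -0.05,"z": -0.4,"twist": 0,"gripper": 0},
    {"x": 0.435,"y": -0.05,"z": -0.5,"twist": 0,"gripper": 0},
    {"x": 0.435,"y": -0.05,"z": -0.56,"twist": 0,"gripper": 0},
    {"x": 0.435,"y": -0.05,"z": -0.62,"twist": 0,"gripper": 0},
    {"x": 0.435,"y": -0.05,"z": -0.66,"twist": 0,"gripper": 0},
    {"x": 0.435,"y": -0.05,"z": -0.66,"twist": 0,"gripper": 0},
  ],
)

```text
clock: 5.32
position: [0.4594, 0.2524, 0.1047]
tcp_rot: [[0.975, -0.221, -0.0], [-0.221, -0.975, -0.0], [-0.0, 0.0, -1.0]]
contact_force: [-0.1, 2.3, -2.5]
finger_gap: 0.281
grasp_force: 30.0
```

The y position is 3 mm short because the earlier pose was still settling, and the small +y force fits that. I'll correct it and lower to the boss.

Call:
carry_out(
  steps=[
    {"x": 0,"y": 0.016,"z": 0,"twist": 0,"gripper": 0},
    {"x": 0,"y": 0.016,"z": -0.03,"twist": 0,"gripper": 0},
    {"x": 0,"y": 0.016,"z": -0.06,"twist": 0,"gripper": 0},
    {"x": 0,"y": 0.016,"z": -0.085,"twist": 0,"gripper": 0},
    {"x": 0,"y": 0.016,"z": -0.085,"twist": 0,"gripper": 0},
  ],
)

```text
clock: 5.95
position: [0.4595, 0.2557, 0.0877]
tcp_rot: [[0.975, -0.221, -0.0], [-0.221, -0.975, 0.0], [-0.0, -0.0, -1.0]]
contact_force: [1.0, -0.3, -2.1]
finger_gap: 0.277
grasp_force: 30.0
```

Call:
carry_out(
  steps=[
    {"x": 0,"y": 0,"z": -0.01,"twist": 0,"gripper": 0},
    {"x": 0,"y": 0,"z": -0.015,"twist": 0,"gripper": 0},
    {"x": 0,"y": 0,"z": -0.015,"twist": 0,"gripper": 0},
  ],
)

```text
clock: 6.32
position: [0.46, 0.2558, 0.0866]
tcp_rot: [[0.975, -0.22, 0.002], [-0.22, -0.975, 0.001], [0.002, -0.001, -1.0]]
contact_force: [-7.2, -3.6, 38.4]
finger_gap: 0.279
grasp_force: 30.0
```

Contact reached, so the blade is on the boss. I'll ease up, open partly (the fingers would not fit fully open in the bowl), and raise.

Call:
carry_out(
  steps=[
    {"x": 0,"y": 0,"z": 0.008,"twist": 0,"gripper": 0},
    {"x": 0,"y": 0,"z": 0.008,"twist": 0,"gripper": 55},
    {"x": 0,"y": 0,"z": 0.008,"twist": 0,"gripper": 55},
    {"x": 0,"y": 0,"z": 0.008,"twist": 0,"gripper": 55},
    {"x": 0,"y": 0,"z": 0.3,"twist": 0,"gripper": 55},
    {"x": 0,"y": 0,"z": 0.6,"twist": 0,"gripper": 55},
    {"x": -0.2,"y": 0,"z": 0.9,"twist": 0,"gripper": 55},
    {"x": -0.4,"y": 0,"z": 0.9,"twist": 0,"gripper": 55},
    {"x": -0.4,"y": 0,"z": 0.9,"twist": 0,"gripper": 55},
  ],
)

```text
clock: 7.45
position: [0.3772, 0.2556, 0.2659]
tcp_rot: [[0.976, -0.219, 0.001], [-0.219, -0.976, 0.001], [0.001, -0.001, -1.0]]
contact_force: [0.2, 0.7, 0.1]
finger_gap: 0.55
grasp_force: 0.0
```

Run:
```python
from h import *
o,f,P=wrist("w3"); print(o["clock"],o["position"])
n,l,s,c=cv2.connectedComponentsWithStats(redmask(f))
for i in range(1,n):
    if s[i,4]>30:
        p=P[l==i]; t=p[p[:,2]>np.percentile(p[:,2],98)-.005]
        print(s[i],c[i].round(),np.median(p,0).round(4),p.max(0).round(3),"top",t.mean(0).round(4),len(t))
```

```text
7.45 [0.37723345 0.2555548  0.26590218]
[ 581   11   54   41 1438] [608.  30.] [ 0.4666 -0.045   0.1221] [ 0.482 -0.031  0.134] top [ 0.4654 -0.0507  0.1301] 427
[234  75  13  33 185] [240.  90.] [0.4909 0.3109 0.1321] [0.504 0.32  0.134] top [0.4903 0.3109 0.1321] 185
[292  99  24  25 446] [303. 111.] [0.4585 0.2558 0.1189] [0.472 0.268 0.122] top [0.458  0.2566 0.119 ] 409
[534  98  44  11 242] [558. 105.] [ 0.4012 -0.0266  0.085 ] [ 0.407 -0.012  0.098] top [ 0.4007 -0.0333  0.0941] 73
[353 116  15  30 176] [360. 131.] [0.4267 0.2039 0.1321] [0.44  0.213 0.134] top [0.4268 0.2039 0.1321] 176
[275 171  14  23 202] [281. 182.] [0.3901 0.2968 0.121 ] [0.403 0.307 0.124] top [0.3906 0.2968 0.1212] 187
```

The blade stands on the boss: hub top at z = 0.119, centred at (0.458, 0.257). Next, the lid.

Call:
carry_out(
  steps=[
    {"x": 0,"y": -0.25,"z": 0.1,"twist": 0.24,"gripper": 55},
    {"x": 0,"y": -0.5,"z": 0.1,"twist": 0.48,"gripper": 55},
    {"x": 0.1,"y": -0.75,"z": 0.1,"twist": 0.72,"gripper": 55},
    {"x": 0.2,"y": -0.95,"z": 0.1,"twist": 0.95,"gripper": 55},
  ],
)

```text
clock: 8.0
position: [0.4167, 0.0735, 0.2847]
tcp_rot: [[0.917, 0.4, -0.0], [0.4, -0.917, -0.0], [-0.0, -0.0, -1.0]]
contact_force: [0.6, 0.7, 0.5]
finger_gap: 0.552
grasp_force: 0.0
```

Call:
carry_out(
  steps=[
    {"x": 0.05,"y": -0.25,"z": 0,"twist": 0.24,"gripper": 55},
    {"x": 0.1,"y": -0.5,"z": 0,"twist": 0.48,"gripper": 55},
    {"x": 0.16,"y": -0.75,"z": -0.1,"twist": 0.72,"gripper": 55},
    {"x": 0.16,"y": -0.9,"z": -0.1,"twist": 0.95,"gripper": 55},
    {"x": 0.16,"y": -0.9,"z": -0.1,"twist": 0.95,"gripper": 55},
  ],
)

```text
clock: 8.62
position: [0.4483, -0.1077, 0.2638]
tcp_rot: [[0.405, 0.914, -0.001], [0.914, -0.405, 0.0], [-0.001, -0.001, -1.0]]
contact_force: [0.1, 1.4, 0.4]
finger_gap: 0.551
grasp_force: 0.0
```

Run:
```python
from h import *
o,f,P=wrist("w4"); print(o["clock"],o["position"],o["tcp_rot"][:,0])
np.savez("w4",P=P,color=f["color"])
n,l,s,c=cv2.connectedComponentsWithStats(redmask(f))
for i in range(1,n):
    if s[i,4]>30:
        p=P[l==i]; print(s[i],c[i].round(),np.median(p,0).round(4),p.min(0).round(3),p.max(0).round(3))
```

```text
8.625 [ 0.44833    -0.10771424  0.26383537] [ 4.05167138e-01  9.14242483e-01 -5.21306024e-04]
[368 106  10  32 206] [373. 124.] [ 0.5314 -0.0727  0.0892] [ 0.521 -0.087  0.07 ] [ 0.541 -0.055  0.097]
[301 116  29  51 563] [314. 129.] [ 0.4688 -0.0477  0.1251] [ 0.453 -0.094  0.105] [ 0.482 -0.034  0.133]
[251 123  14  30 226] [256. 139.] [ 0.4012 -0.0347  0.0884] [ 0.393 -0.05   0.071] [ 0.407 -0.015  0.097]
```

View pics/w4.png

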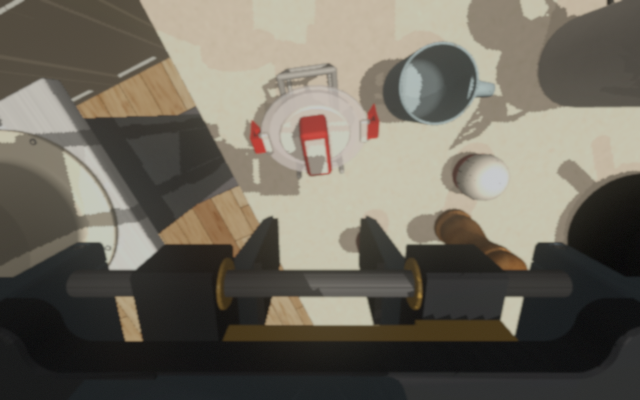

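The wrist view shows the lid: bar from (301,116) to (330,175), clips at (256,139) and (373,124). I'll rotate the points by the 35° tilt to get the centre and heights.

Run:
```python
from h import *
d=np.load("w4.npz");P=d["P"]
roi=P[80:182,245:385].reshape(-1,3); roi=roi[(roi[:,2]>.05)&(roi[:,2]<.16)]
o=np.array([.466,-.055])
for th in (73.0,74.0):
    t=np.radians(th); X=np.array([np.cos(t),np.sin(t)]); Y=np.array([-X[1],X[0]])
    a=(roi[:,:2]-o)@X; b=(roi[:,:2]-o)@Y; z=roi[:,2]
    s,c=np.sin(np.radians(35)),np.cos(np.radians(35))
    lx=a*c+z*s; lz=-a*s+z*c
    h,e=np.histogram(lz,np.arange(.04,.15,.002)); print(th,[(round(e[i],3),h[i]) for i in np.argsort(h)[-8:]])
    top=lz>np.percentile(lz,99.5)-.006
    print("bar top",np.median(lz[top]),top.sum(),"x",np.percentile(lx[top],[1,99]),"y",np.percentile(b[top],[1,99]))
    # bar y centre per lx slice
    for q in np.linspace(lx[top].min(),lx[top].max(),5)[:-1]:
        m=top&(lx>=q)&(lx<q+.016); print("  ",q.round(3),np.percentile(b[m],[2,98]).round(4))
    pk=e[np.argmax(h)]; m=abs(lz-pk-.001)<.004; A=np.c_[a[m],b[m],np.ones(m.sum())]; print("plane",np.linalg.lstsq(A,z[m],rcond=None)[0], "x",np.percentile(lx[m],[.5,99.5]),"y",np.percentile(b[m],[.5,99.5]))
```

```text
73.0 [(np.float64(0.068), np.int64(109)), (np.float64(0.078), np.int64(155)), (np.float64(0.106), np.int64(357)), (np.float64(0.108), np.int64(677)), (np.float64(0.076), np.int64(727)), (np.float64(0.07), np.int64(1405)), (np.float64(0.074), np.int64(1647)), (np.float64(0.072), np.int64(2287))]
bar top 0.10833705339466723 1166 x [0.0179787  0.07844962] y [-0.0135419   0.01527567]
   0.016 [-0.0131  0.0144]
   0.032 [-0.0133  0.0149]
   0.048 [-0.0133  0.015 ]
   0.064 [-0.0129  0.0146]
plane [6.80244448e-01 6.01106792e-04 8.96038231e-02] x [-0.00946233  0.10791857] y [-0.07058415  0.07170238]
74.0 [(np.float64(0.068), np.int64(116)), (np.float64(0.078), np.int64(184)), (np.float64(0.106), np.int64(357)), (np.float64(0.108), np.int64(679)), (np.float64(0.076), np.int64(690)), (np.float64(0.07), np.int64(1430)), (np.float64(0.074), np.int64(1642)), (np.float64(0.072), np.int64(2270))]
bar top 0.10833861584751445 1164 x [0.01797449 0.07850103] y [-0.01325808  0.01553979]
   0.016 [-0.0125  0.0151]
   0.032 [-0.0129  0.0153]
   0.048 [-0.0131  0.0151]
   0.064 [-0.0128  0.0146]
plane [ 0.68007125 -0.00306533  0.08959556] x [-0.00959902  0.10793882] y [-0.06888197  0.07237909]
```

The lid centre is at about (0.4655, -0.0534) with its origin at z = 0.082 and tilt 34 to 35°. The bar top is 42 mm above the origin, as given. The grasp goes at (0.460, -0.0714), TCP z 0.090, closing along the lid's y.

Call:
carry_out(
  steps=[
    {"x": 0.058,"y": 0.18,"z": -0.2,"twist": 0.155,"gripper": 55},
    {"x": 0.058,"y": 0.18,"z": -0.4,"twist": 0.155,"gripper": 55},
    {"x": 0.058,"y": 0.18,"z": -0.5,"twist": 0.155,"gripper": 55},
    {"x": 0.058,"y": 0.18,"z": -0.5,"twist": 0.155,"gripper": 55},
  ],
)

```text
clock: 9.18
position: [0.4589, -0.0686, 0.1636]
tcp_rot: [[0.293, 0.956, -0.003], [0.956, -0.293, 0.001], [-0.0, -0.003, -1.0]]
contact_force: [1.1, -0.1, 0.1]
finger_gap: 0.55
grasp_force: 0.0
```

Call:
carry_out(
  steps=[
    {"x": 0.004,"y": -0.012,"z": -0.2,"twist": 0,"gripper": 55},
    {"x": 0.004,"y": -0.012,"z": -0.3,"twist": 0,"gripper": 55},
    {"x": 0.004,"y": -0.012,"z": -0.367,"twist": 0,"gripper": 55},
    {"x": 0.004,"y": -0.012,"z": -0.367,"twist": 0,"gripper": 55},
  ],
)

```text
clock: 9.68
position: [0.4604, -0.0713, 0.0915]
tcp_rot: [[0.293, 0.956, -0.0], [0.956, -0.293, 0.0], [-0.0, -0.0, -1.0]]
contact_force: [-0.1, 0.7, 0.2]
finger_gap: 0.552
grasp_force: 0.0
```

Call:
carry_out(
  steps=[
    {"x": 0,"y": 0,"z": -0.005,"twist": 0,"gripper": 0},
    {"x": 0,"y": 0,"z": -0.005,"twist": 0,"gripper": 0},
    {"x": 0,"y": 0,"z": -0.005,"twist": 0,"gripper": 0},
    {"x": 0,"y": 0,"z": -0.005,"twist": 0,"gripper": 0},
    {"x": 0,"y": 0,"z": 0.1,"twist": 0,"gripper": 0},
    {"x": 0,"y": 0,"z": 0.4,"twist": 0,"gripper": 0},
    {"x": 0,"y": 0,"z": 0.7,"twist": 0,"gripper": 0},
    {"x": 0,"y": 0,"z": 0.9,"twist": 0,"gripper": 0},
  ],
)

```text
clock: 10.68
position: [0.4604, -0.0712, 0.2744]
tcp_rot: [[0.292, 0.956, 0.002], [0.956, -0.292, -0.001], [0.0, 0.002, -1.0]]
contact_force: [0.5, 0.6, -3.1]
finger_gap: 0.326
grasp_force: 30.0
```

The lid is held (gap 29.7 mm = bar width). Moving over the bowl with the 76° turn, low edge toward the chopper's +x, offset so that edge will land on the rim.

Call:
carry_out(
  steps=[
    {"x": 0.05,"y": 0.2,"z": 0,"twist": 0.2,"gripper": 0},
    {"x": 0.05,"y": 0.4,"z": 0,"twist": 0.4,"gripper": 0},
    {"x": 0.05,"y": 0.6,"z": 0,"twist": 0.6,"gripper": 0},
    {"x": 0.05,"y": 0.8,"z": 0,"twist": 0.8,"gripper": 0},
    {"x": 0.05,"y": 0.8,"z": 0,"twist": 0.85,"gripper": 0},
    {"x": 0.05,"y": 0.8,"z": 0,"twist": 0.85,"gripper": 0},
  ],
)

```text
clock: 11.42
position: [0.4699, 0.0891, 0.2714]
tcp_rot: [[-0.363, 0.932, -0.0], [0.932, 0.363, -0.0], [0.0, -0.0, -1.0]]
contact_force: [-0.4, 0.1, -2.7]
finger_gap: 0.329
grasp_force: 30.0
```

Call:
carry_out(
  steps=[
    {"x": 0.06,"y": 0.2,"z": 0,"twist": 0.2,"gripper": 0},
    {"x": 0.06,"y": 0.4,"z": 0,"twist": 0.4,"gripper": 0},
    {"x": 0.06,"y": 0.6,"z": 0,"twist": 0.6,"gripper": 0},
    {"x": 0.06,"y": 0.77,"z": -0.1,"twist": 0.8,"gripper": 0},
    {"x": 0.06,"y": 0.77,"z": -0.2,"twist": 0.84,"gripper": 0},
    {"x": 0.06,"y": 0.77,"z": -0.25,"twist": 0.84,"gripper": 0},
    {"x": 0.06,"y": 0.77,"z": -0.25,"twist": 0.84,"gripper": 0},
    {"x": 0.06,"y": 0.77,"z": -0.25,"twist": 0.84,"gripper": 0},
  ],
)

```text
clock: 12.42
position: [0.4828, 0.2425, 0.2223]
tcp_rot: [[-0.857, 0.516, 0.001], [0.516, 0.857, 0.0], [-0.001, 0.001, -1.0]]
contact_force: [-0.5, 0.0, -2.0]
finger_gap: 0.332
grasp_force: 30.0
```

Run:
```python
from h import *
o,f,P=wrist("w5"); R=o["tcp_rot"]; print(o["clock"],o["position"],R[:,0],o["joint_vel"].round(3))
np.savez("w5",P=P,color=f["color"])
q=(P-o["position"])@np.c_[R[:,0],R[:,1],[0,0,1]]
n,l,s,c=cv2.connectedComponentsWithStats(redmask(f))
for i in range(1,n):
    if s[i,4]>30:
        p=q[l==i]; w=P[l==i]; print(s[i],c[i].round(),"tool",np.median(p,0).round(4),p.min(0).round(3),p.max(0).round(3),"world",np.median(w,0).round(4))
```

```text
12.425 [0.48275482 0.24246055 0.22226747] [-8.56843091e-01  5.15576885e-01 -6.27668799e-04] [ 0.002 -0.003 -0.002  0.003 -0.004 -0.004]
[311  55  12  38 430] [317.  74.] tool [ 0.1095 -0.0002 -0.1014] [ 0.095 -0.005 -0.114] [ 0.126  0.004 -0.097] world [0.3888 0.2984 0.1208]
[ 290  194   59   76 3135] [319. 226.] tool [0.0242 0.0015 0.0328] [-0.007 -0.013  0.017] [0.036 0.016 0.042] world [0.4626 0.2565 0.2551]
[200 211  26  23 328] [212. 223.] tool [ 0.0128 -0.0648  0.001 ] [ 0.003 -0.071 -0.007] [ 0.021 -0.059  0.006] world [0.4386 0.1939 0.2232]
[413 214  23  19 250] [424. 224.] tool [ 0.0114  0.0672 -0.0005] [ 0.004  0.062 -0.006] [0.02  0.073 0.006] world [0.5077 0.3061 0.2218]
```

View pics/w5.png

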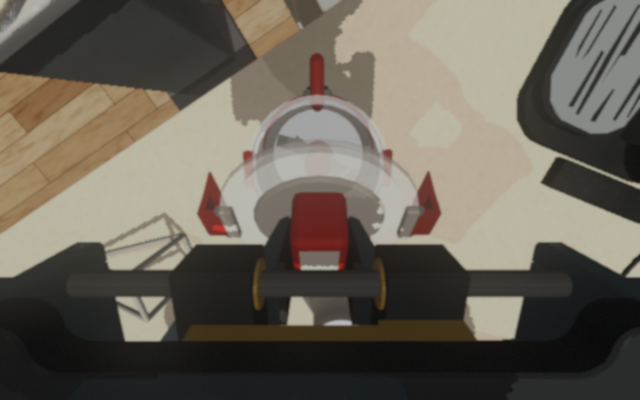

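The lid is centred to within 1 mm and still tilted 35° (clips at (212,223) and (424,224), bar at (319,226)). Now down to just above first contact.

Call:
carry_out(
  steps=[
    {"x": -0.002,"y": -0.004,"z": -0.1,"twist": 0,"gripper": 0},
    {"x": -0.002,"y": -0.004,"z": -0.19,"twist": 0,"gripper": 0},
    {"x": -0.002,"y": -0.004,"z": -0.22,"twist": 0,"gripper": 0},
    {"x": -0.002,"y": -0.004,"z": -0.24,"twist": 0,"gripper": 0},
    {"x": -0.002,"y": -0.004,"z": -0.24,"twist": 0,"gripper": 0},
  ],
)

```text
clock: 13.1
position: [0.4827, 0.242, 0.1743]
tcp_rot: [[-0.858, 0.514, 0.002], [0.514, 0.858, 0.0], [-0.001, 0.001, -1.0]]
contact_force: [2.8, -1.5, -1.4]
finger_gap: 0.329
grasp_force: 30.0
```

Call:
carry_out(
  steps=[
    {"x": 0,"y": 0,"z": -0.015,"twist": 0,"gripper": 0},
    {"x": -0.015,"y": 0.009,"z": -0.025,"twist": 0,"gripper": 0},
    {"x": -0.03,"y": 0.018,"z": -0.035,"twist": 0,"gripper": 0},
    {"x": -0.044,"y": 0.026,"z": -0.045,"twist": 0,"gripper": 0},
    {"x": -0.044,"y": 0.026,"z": -0.045,"twist": 0,"gripper": 0},
  ],
)

```text
clock: 13.72
position: [0.4739, 0.2475, 0.1655]
tcp_rot: [[-0.858, 0.514, 0.002], [0.514, 0.858, 0.001], [-0.002, 0.002, -1.0]]
contact_force: [0.6, -0.6, 5.0]
finger_gap: 0.331
grasp_force: 30.0
```

```bash
cat > lidchk.py <<'E'
from h import *
o,f,P=wrist(); R=o["tcp_rot"]; print(o["clock"],o["position"])
q=(P-o["position"])@np.c_[R[:,0],R[:,1],[0,0,1]]
n,l,s,c=cv2.connectedComponentsWithStats(redmask(f))
for i in range(1,n):
    if s[i,4]>30:
        p=q[l==i]; w=P[l==i]; print(s[i],"tool",np.median(p,0).round(4),p.min(0).round(3),p.max(0).round(3),"world",np.median(w,0).round(4))
i=np.argmax(s[1:,4])+1; m=l==i; p=q[m]
# bar top face: plane fit by RANSAC-like: points facing up
t=p[p[:,0]<.02]; A=np.c_[t[:,0],np.ones(len(t))]; print("bar near slope deg",np.degrees(np.arctan(np.linalg.lstsq(A,t[:,2],rcond=None)[0][0])))
# plate plane: lid points (non red) around
k=(abs(q[...,1])>.025)&(abs(q[...,1])<.055)&(q[...,0]>0)&(q[...,0]<.06)&(q[...,2]>-.04)&(q[...,2]<.05)
t=q[k]; 
if len(t)>50:
    A=np.c_[t[:,:2],np.ones(len(t))]; w=np.ones(len(t),bool)
    for _ in range(5):
        x=np.linalg.lstsq(A[w],t[w,2],rcond=None)[0]; r=abs(A@x-t[:,2]); w=r<max(.003,np.median(r))
    print("plate tilt deg",np.degrees(np.arctan(x[:2])).round(1),"z0",x[2].round(4),w.sum(),len(t))
E
python3 lidchk.py
```

```text
13.725 [0.47385607 0.24753656 0.16551483]
[309  55  16  51 731] tool [ 0.0996  0.0002 -0.0448] [ 0.083 -0.005 -0.06 ] [ 0.118  0.005 -0.041] world [0.3886 0.2985 0.1207]
[ 291  201   57   70 2312] tool [0.0239 0.002  0.0337] [-0.006 -0.014  0.017] [0.033 0.016 0.092] world [0.4544 0.2613 0.1992]
[418 202   7   8  35] tool [ 0.0198  0.0689 -0.0134] [ 0.016  0.066 -0.017] [ 0.022  0.071 -0.012] world [0.4921 0.3166 0.1521]
[412 217  24  28 428] tool [ 0.0071  0.0675 -0.0002] [-0.004  0.031 -0.006] [0.039 0.073 0.086] world [0.5025 0.3088 0.1654]
[203 219  24  26 429] tool [ 0.0069 -0.0643 -0.0005] [-0.004 -0.07  -0.006] [ 0.039 -0.028  0.086] world [0.4348 0.1958 0.165 ]
bar near slope deg 26.170812176443352
plate tilt deg [20.6  0.1] z0 -0.0062 6641 7757
```

It is pivoting as intended (tilt now about 21 to 25°). Continuing along the arc.

Call:
carry_out(
  steps=[
    {"x": -0.018,"y": 0.011,"z": -0.015,"twist": 0,"gripper": 0},
    {"x": -0.036,"y": 0.022,"z": -0.03,"twist": 0,"gripper": 0},
    {"x": -0.048,"y": 0.029,"z": -0.045,"twist": 0,"gripper": 0},
    {"x": -0.06,"y": 0.036,"z": -0.062,"twist": 0,"gripper": 0},
    {"x": -0.06,"y": 0.036,"z": -0.062,"twist": 0,"gripper": 0},
  ],
)

```text
clock: 14.4
position: [0.4617, 0.2548, 0.1526]
tcp_rot: [[-0.858, 0.514, 0.002], [0.514, 0.858, 0.001], [-0.001, 0.001, -1.0]]
contact_force: [2.6, -0.2, 3.5]
finger_gap: 0.328
grasp_force: 30.0
```

```bash
python3 lidchk.py
```

```text
14.4 [0.46167154 0.25482987 0.15260072]
[309  74  17  54 802] tool [ 0.0853  0.0002 -0.0319] [ 0.069 -0.005 -0.047] [ 0.104  0.006 -0.028] world [0.3885 0.2987 0.1207]
[212 215   9   5  32] tool [ 0.0113 -0.0674 -0.0145] [ 0.009 -0.07  -0.016] [ 0.013 -0.065 -0.013] world [0.4175 0.2026 0.1381]
[416 215   9   9  42] tool [ 0.0106  0.0706 -0.0153] [ 0.006  0.067 -0.017] [ 0.012  0.072 -0.014] world [0.4887 0.3204 0.1373]
[ 292  220   55   51 1251] tool [0.021  0.0015 0.0331] [-0.004 -0.013  0.026] [0.034 0.016 0.093] world [0.4452 0.2672 0.1857]
[203 228  21  16 288] tool [ 0.0046 -0.0645  0.0017] [-0.002 -0.07  -0.001] [ 0.01  -0.059  0.004] world [0.4246 0.202  0.1543]
[415 228  20  16 292] tool [0.0044 0.0677 0.0013] [-0.002  0.062 -0.001] [0.01  0.074 0.003] world [0.4926 0.3152 0.1539]
[295 296  49  18 224] tool [-0.0309  0.0027  0.0254] [-0.036 -0.012  0.022] [0.028 0.016 0.098] world [0.4899 0.2397 0.178 ]
bar near slope deg 12.018381365358264
plate tilt deg [6.7 0.1] z0 -0.0034 6128 7328
```

Call:
carry_out(
  steps=[
    {"x": -0.008,"y": 0.005,"z": -0.01,"twist": 0,"gripper": 0},
    {"x": -0.015,"y": 0.009,"z": -0.02,"twist": 0,"gripper": 0},
    {"x": -0.017,"y": 0.01,"z": -0.03,"twist": 0,"gripper": 0},
    {"x": -0.017,"y": 0.01,"z": -0.038,"twist": 0,"gripper": 0},
    {"x": -0.017,"y": 0.01,"z": -0.038,"twist": 0,"gripper": 0},
  ],
)

```text
clock: 15.08
position: [0.4575, 0.2572, 0.145]
tcp_rot: [[-0.858, 0.514, 0.0], [0.514, 0.858, 0.001], [0.0, 0.001, -1.0]]
contact_force: [-2.2, 5.4, 9.0]
finger_gap: 0.332
grasp_force: 30.0
```

```bash
python3 lidchk.py
```

```text
15.075 [0.4575178  0.25716095 0.14502169]
[309  81  17  56 845] tool [ 0.0806  0.0003 -0.0242] [ 0.064 -0.005 -0.039] [ 0.099  0.005 -0.02 ] world [0.3884 0.2987 0.1208]
[413 211  13  18  60] tool [ 0.0072  0.0708 -0.0141] [ 0.003  0.064 -0.015] [ 0.016  0.073 -0.012] world [0.4882 0.3208 0.1309]
[220 212   6  11  49] tool [ 0.0123 -0.0632 -0.0129] [ 0.008 -0.065 -0.014] [ 0.016 -0.061 -0.011] world [0.4147 0.2093 0.1322]
[ 292  218   55   53 1169] tool [0.0216 0.002  0.0318] [-0.003 -0.013  0.027] [0.034 0.016 0.093] world [0.4411 0.2699 0.1768]
[203 231  20  13 216] tool [ 0.0039 -0.0641  0.0031] [-0.    -0.07   0.001] [ 0.008 -0.059  0.006] world [0.4211 0.204  0.1481]
[415 231  20  13 228] tool [0.0036 0.0674 0.0025] [-0.001  0.061  0.   ] [0.008 0.073 0.005] world [0.489  0.3169 0.1475]
[295 297  49  22 339] tool [-0.0308  0.0015  0.0299] [-0.035 -0.012  0.028] [-0.019  0.015  0.032] world [0.4843 0.2415 0.1749]
bar near slope deg 3.8906715050549017
plate tilt deg [0.2 0.1] z0 -0.0024 5803 6805
```

The lid is level but about 3 to 4 mm high, so I press on.

Call:
carry_out(
  steps=[
    {"x": 0,"y": 0,"z": -0.01,"twist": 0,"gripper": 0},
    {"x": 0,"y": 0,"z": -0.02,"twist": 0,"gripper": 0},
    {"x": 0,"y": 0,"z": -0.025,"twist": 0,"gripper": 0},
    {"x": 0,"y": 0,"z": -0.025,"twist": 0,"gripper": 0},
  ],
)

```text
clock: 15.62
position: [0.4573, 0.2572, 0.1411]
tcp_rot: [[-0.858, 0.514, 0.0], [0.514, 0.858, 0.002], [0.0, 0.002, -1.0]]
contact_force: [-10.1, 2.3, 35.7]
finger_gap: 0.327
grasp_force: 30.0
```

```bash
python3 lidchk.py
```

```text
15.625 [0.45729948 0.2571699  0.14113997]
[308  80  18  58 914] tool [ 0.0806  0.0003 -0.0204] [ 0.064 -0.005 -0.036] [ 0.099  0.005 -0.016] world [0.3884 0.2988 0.1208]
[414 213   8  12  47] tool [ 0.0123  0.065  -0.009 ] [ 0.006  0.063 -0.017] [ 0.016  0.071 -0.008] world [0.48   0.3196 0.1321]
[216 214   9  10  67] tool [ 0.0123 -0.0628 -0.0093] [ 0.009 -0.066 -0.01 ] [ 0.016 -0.06  -0.008] world [0.4144 0.2094 0.1319]
[ 292  217   55   54 1145] tool [0.0227 0.002  0.0322] [-0.002 -0.013  0.028] [0.034 0.016 0.093] world [0.4404 0.2704 0.1733]
[204 231  19  13 222] tool [ 0.0038 -0.0649  0.0021] [-0.001 -0.071  0.001] [ 0.008 -0.059  0.004] world [0.4208 0.2035 0.1432]
[416 231  19  13 229] tool [0.0039 0.0678 0.0022] [-0.001  0.062  0.   ] [0.008 0.074 0.004] world [0.4888 0.3173 0.1433]
[294 297  51  22 320] tool [-0.0276  0.0015  0.0324] [-0.032 -0.012  0.029] [-0.017  0.016  0.034] world [0.4821 0.2425 0.1736]
bar near slope deg 0.9581549784852058
plate tilt deg [-2.4  0.1] z0 -0.0014 5829 6879
```

The force rose to 36 N with the bar top at about 0.173, so it is home. Releasing, retracting, and checking.

Call:
carry_out(
  steps=[
    {"x": 0,"y": 0,"z": 0.012,"twist": 0,"gripper": 0},
    {"x": 0,"y": 0,"z": 0.012,"twist": 0,"gripper": 55},
    {"x": 0,"y": 0,"z": 0.012,"twist": 0,"gripper": 55},
    {"x": 0,"y": 0,"z": 0.012,"twist": 0,"gripper": 55},
    {"x": 0,"y": 0,"z": 0.3,"twist": 0,"gripper": 55},
    {"x": 0.15,"y": -0.1,"z": 0.6,"twist": 0,"gripper": 55},
    {"x": 0.3,"y": -0.2,"z": 0.7,"twist": 0,"gripper": 55},
    {"x": 0.3,"y": -0.2,"z": 0.7,"twist": 0,"gripper": 55},
  ],
)

```text
clock: 16.68
position: [0.5203, 0.2154, 0.2814]
tcp_rot: [[-0.857, 0.516, 0.004], [0.516, 0.857, 0.001], [-0.003, 0.003, -1.0]]
contact_force: [0.5, 0.1, -1.5]
finger_gap: 0.546
grasp_force: 0.0
```

Run:
```python
from h import *
o,f,P=wrist("w6"); print(o["clock"],o["position"],o["contact_force"])
n,l,s,c=cv2.connectedComponentsWithStats(redmask(f))
for i in range(1,n):
    if s[i,4]>30:
        p=P[l==i]; print(s[i],c[i].round(),np.median(p,0).round(4),p.min(0).round(3),p.max(0).round(3))
t=P[40:330,180:460].reshape(-1,3); r=np.hypot(t[:,0]-.4585,t[:,1]-.2573)
t=t[(r<.06)&(r>.04)&(t[:,2]>.125)&(t[:,2]<.15)]; A=np.c_[t[:,:2]-[.4585,.2573],np.ones(len(t))]
print("plate",np.linalg.lstsq(A,t[:,2],rcond=None)[0],np.percentile(t[:,2],[5,50,95]))
s=manip.grab_frame("scene"); np.savez("s2",**s)
a=f["color"][20:260,170:470]; b=s["color"][200:320,150:300]
img=np.vstack([cv2.resize(a,(400,320)),cv2.resize(b,(400,280),interpolation=cv2.INTER_CUBIC)])
cv2.imwrite("pics/fin.png",img[:,:,::-1])
```

```text
16.675 [0.52033928 0.21541488 0.28135527] [ 0.54443784  0.11930008 -1.48155542]
[316  16   9  31 260] [320.  31.] [0.389 0.298 0.121] [0.375 0.288 0.112] [0.402 0.308 0.125]
[310  84  25   3  66] [322.  85.] [0.4364 0.271  0.1736] [0.43  0.262 0.172] [0.443 0.28  0.175]
[250 107  11  20 175] [255. 117.] [0.4257 0.1996 0.1432] [0.416 0.192 0.141] [0.436 0.208 0.145]
[382 107  11  20 114] [388. 119.] [0.4977 0.3137 0.1432] [0.489 0.305 0.141] [0.505 0.322 0.145]
[309 147  26   4  78] [322. 149.] [0.4851 0.2427 0.1737] [0.478 0.232 0.172] [0.491 0.252 0.175]
plate [ 0.00474366 -0.00285726  0.13877603] [0.13705725 0.13838495 0.14325389]
```

View pics/fin.png

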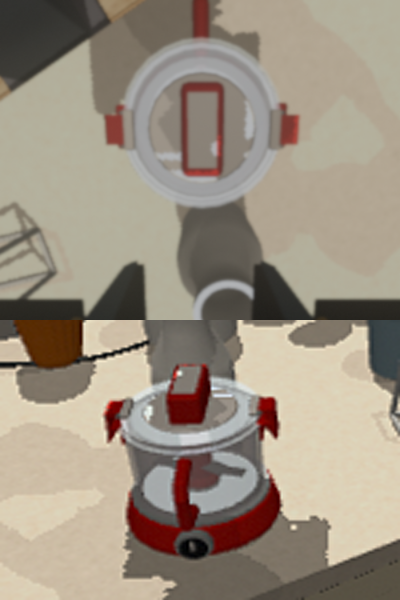

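Run:
```python
from h import *
f=dict(np.load("s2.npz")); P=pts(f); m=redmask(f)
C=np.array([.4595,.257]); y=np.array([.515,.857]); x=np.array([.857,-.515])
p=P[(m>0)]; d=(p[:,:2]-C)@y; e=(p[:,:2]-C)@x
k=(abs(e)<.03)&(abs(d)>.05)&(abs(d)<.1)&(p[:,2]>.09)
for sg in(1,-1):
    q=k&(d*sg>0)
    for z in np.arange(.1,.15,.006):
        w=q&(p[:,2]>=z)&(p[:,2]<z+.006)
        if w.sum()>1: print(sg,z.round(3),w.sum(),(d[w]*sg).min().round(4),(d[w]*sg).max().round(4))
```

```text
1 0.112 3 0.0675 0.0697
1 0.118 7 0.0661 0.0692
1 0.124 9 0.0617 0.0713
1 0.13 8 0.0598 0.0696
1 0.136 16 0.0588 0.0713
1 0.142 15 0.0594 0.0696
-1 0.106 4 0.0634 0.0753
-1 0.112 10 0.0615 0.0757
-1 0.118 12 0.0621 0.0748
-1 0.124 13 0.0625 0.0752
-1 0.13 11 0.0635 0.0749
-1 0.136 26 0.0621 0.0751
-1 0.142 14 0.0625 0.0746
```

Both clip arms hang vertical (their outer radius is constant with height), the lid is level and at its home height, and the arm is clear. Handing in.

```bash
python3 -c "
from workcell import manip
print(manip.hand_in())"
```

```text
the job is handed in; nothing more can be done
None
```

The chopper is back together and the job was handed in at about 17 s of the 61 s; hand-in returned no verdict. My last measurements put the blade on the boss, the lid level and home on the rim, and both clips hanging straight. The arm is clear, and no jar, mill, bottle, mug or timer was knowingly touched, though I did not re-measure where they stand.

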